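# Clamp the board and hold the preheater hood at its vent mark

### The arm

A 6-joint arm with a two-finger parallel gripper is mounted at the origin on the work surface. World frame = base frame: x ahead of the robot, y to its left, z up, the work surface at z = 0. Lengths are in m, angles in rad, forces in N, time in s.
With the tool pointing down it reaches from about 0.35 to 0.775 m from the base axis. Payload 7.3 kg.
Tool frame: the origin (TCP) lies at the very end of the fingers, on their centre line; the grasp point (between the pads) lies 19 mm behind it; z points along the fingers, x is the direction in which the jaws open and shut, and the axes are right-handed (so a half turn about z gives the same grasp; the last joint's range is limited). The gripper opens to 92 mm and grips with 3 to 60 N. Pads are 19 mm wide; open, the fingers measure 130 mm over their backs; the gripper's body (75 mm by 190 mm) begins 47 mm behind the grasp point.
Start: joints at [-1.411, 0.342, 1.524, -0, 1.275, -0.146], TCP at [0.158, -0.501, 0.227] pointing down, gripper open.
Joint ranges: [-2.53, 2.53], [-0.77, 2.02], [0.04, 2.7], [-1, 4.14], [0.28, 2.66], [-3.11, 3.11]. Speed limits (rad/s): [2.57, 2.57, 3.14, 3.14, 3.14, 3.14].

### API

Orientations are given as [roll, pitch, yaw] about the fixed x, y, z axes, in that order (R = Rz(yaw) Ry(pitch) Rx(roll)).
In Python, from cell import observe, read_camera, camera_params, hand_in gives the robot as it stands.
- The arm moves only by the tool apply_moves, never from a script. Its argument "increments" is a list of rows, each an object with "grip": the opening, from 0 (shut) to 1 (fully open); "linear": the shift along the world's x, y, z in mm, a list of three; "turn": the turn, a rotation vector about the world's x, y, z in units of 6 degrees (1.0 is 6 degrees), a list of three. A call has 1 to 10 rows; each row is the pose to reach, as a shift and turn from the pose commanded when the call began; what a row does not reach only later rows make up. A row lasts 1/10 s, in which the tool goes at most 50 mm and 8.59 degrees, less where a joint would pass 70% of its speed; a pose out of reach is approached as far as the arm can. A call with a gripper value outside its range is refused whole. The fingers move at their own pace and stop on an object; "grip_force" is the grip in N (left out, the last holds). Time passes only in rows, so rows that repeat a pose let the fingers close. It gives the time, the measured TCP pose, the force and the opening at its end, in the units of the state.
- observe(): the state, without advancing time (a new reading comes with each control period).
- read_camera(name): name is "scene" or "top"; returns the picture (480x640x3 uint8, red, green, blue); there is no depth.
- camera_params(name): a dict with "camera_matrix" (3x3 intrinsics, pixels), "k1" (the pictures are not rectified: a ray, as slopes to the right and down, at radius r is drawn at 1 + k1 r^2 times it, then the intrinsics apply), "world_to_cam" (4x4, takes a point from world to camera coordinates). Camera axes: x right, y up, looking along -z (the intrinsics and any distortion apply to the point x, -y, -z); pixel columns grow to the right and rows downward; lengths in m; the calibration is good to about 2 mm. A picture is of the moment at which its call begins. camera_params takes no time and is no camera call.
- hand_in(): hands the job in, once; it reports no verdict.
The state is a dict: "time": time; "qpos": joint angles; "qvel": joint speeds; "joint_efforts": joint torques, N m; "tool_pos": TCP position; "tool_rot": TCP orientation; "contact_force": force on the tool from outside, world axes, zero at the start; "torque": the same for the moment, N m; "opening": finger opening in m.
Only numpy, scipy, OpenCV 4.12 (cv2) and the standard library are available. Lean on these libraries where they do the work, as an engineer would, in place of code of your own. Each camera call takes 0.05 s, during which the arm holds its last target.

### The job

The circuit board in the preheater is finished and has to be vented slowly. First swing the chrome keeper bar down over the board's front edge until it snaps shut in its catch, with the hood still closed; then lift the sprung hood by its handle until its yellow pointer stands between the two red prongs of the index fork, without swinging it past the fork, and finish while still holding the hood there, because it falls shut when let go. Leave the board, the index fork and the things lying around as they are.

Things in the scene. Friction and masses are not known exactly. Their poses are not given: they have to be found in the camera images.
- machine: board preheater, fixed: black sheet-metal base 330 x 360 x 90 mm with an aluminium deck at 90 mm; origin at the centre of its underside on the table, x from its control panel to its rear (the panel faces the robot, the hood hinges at the rear), y to its left, z up. A gooseneck lamp, 330 mm high, stands at its rear right corner and leans out to the right (y below -0.16).
- keeper (a joint): chrome keeper bar, 14 mm round, swinging in a vertical plane (about the machine's x) on a clevis at the deck's right; rad above level: 0 shut, level across the board's front edge, axis 110 mm above the table; positive raised. Starts at 0.4 to 0.8, stays where left (below 3 N at the knob). In the last 0.06 rad it is pushed past a sprung brass ball (about 5 N down at the knob) onto a hard stop.
- keeper_knob (a point): centre of the black ball knob, diameter 24 mm, on top of the keeper's free end: 255 mm from the hinge along the bar (which points to the machine's +y when shut) and 22 mm above the bar's axis. Shut, it lies 132 mm above the table. The catch bracket, 36 mm high above the deck, stands 27 to 43 mm from it towards the hinge.
- keeper_hinge (a point): point on the keeper's hinge axis, at -105, -115, 110 mm in the machine's frame; axes turn with the bar (y along it).
- hood (a joint): grey hood 190 x 260 x 56 mm with an amber window, hinged along the machine's y at its rear; value is its opening in rad, 0 shut, positive front edge up, 1.3 at most. A spring and its weight pull it shut: a torque of about 0.8 N m when shut and 1.2 N m at 0.5 rad, so 4 to 6.5 N at the handle at right angles to the radius; released, it falls shut.
- hood_handle (a point): centre of the hood's round black handle bar, diameter 14 mm, 140 mm long along the machine's y, on two posts 110 mm apart; it lies near the hood's front edge, its axis 40 mm above the hood's top, 190 mm above the table when shut. From the hinge axis it lies 175 mm to the front and 90 mm up when shut.
- hood_hinge (a point): point on the hood's hinge axis at the middle of its width, at 145, 0, 100 mm in the machine's frame; the axis is the machine's y.
- hood_pointer (a point): point on the yellow pointer, a bar 6 mm thick on the hood's left side, that passes between the prongs: 172 mm from the hinge axis (134 mm to the left of the middle); axes turn with the hood, x and z level and upright when it is shut.
- vent_index (a joint): index fork with two red prongs, clamped at a set angle beside the hood's left side on a metal sector plate with ticks every 5 degrees; value is the opening angle of the hood, in rad, at which the pointer stands in the middle between the prongs. It differs from start to start (0.35 to 0.6) and must stay as set.
- index_fork (a point): midpoint between the two red prongs, 172 mm from the hood's hinge axis; the clear gap between them is 22 mm (pointer centred within 0.065 rad); axes turn with the fork, z towards further opening of the hood. The pointer passes through the gap and past the upper prong without touching: nothing stops it.
- board: green circuit board 238 x 160 x 3 mm, loose in the nest, underside 98 mm above the table, the rear part under the hood; origin at the centre of its underside.
- tweezers: bystander: dark steel tweezers, 122 mm long along x, 6 mm high, on the table in front of the machine.
- brush: bystander: thin brush with a red handle, 190 mm long along x, 7 mm high, in front of the machine.
- vacuum_pen: bystander: silver vacuum pick-up pen, 140 mm long along x, 14 mm high, in front of the machine, to the right.
- tape_roll: bystander: roll of metal tape, diameter 100 mm, 48 mm high, left of the machine.
- flux_jar: bystander: amber jar with black cap, diameter 44 mm, 40 mm high, left of the machine.
- heatsink: bystander: finned aluminium heat sink 42 x 42 x 24 mm, right of the machine.
- screwdriver: bystander: screwdriver with an orange handle, 170 mm long along x, right of the machine.

How it is judged:
On the way, in this order (a step that is already met when the one before it is completed fails the run):
1. the keeper bar is shut in its catch while the hood is still closed (value of joint keeper below 0.03 rad and value of joint hood below 0.08 rad), for 0.2 s.
2. the fingers hold the hood with its pointer between the prongs of the index fork (angle between the x axis of hood_pointer and the x axis of index_fork, either way round below 0.065 rad and contact force between the fingers and hood above 1.5 N), for 0.3 s.
At the end, for the whole second after the job is handed in: Keeper bar shut in its catch (within 0.03 rad of level); the fingers hold the hood (over 1.5 N), still (under 0.05 rad/s), pointer within 0.065 rad of the fork's middle, nothing else carrying it; board and index fork within 6 mm of where they were (all of step 2 and value of joint keeper below 0.03 rad and velocity of joint hood between -0.05 and 0.05 rad/s and contact force between hood and board below 0.1 N and distance of each of board, index_fork from where it was at the start of the episode below 0.006 m); the arm keeps its last pose, push and grip.
It fails at once if the hood is swung past the index fork (pointer more than 25 mm beyond the middle of the fork) (z of hood_pointer in the frame of index_fork above 0.025 m).
It fails at once if the index fork is shifted by more than 6 mm (distance of index_fork from where it was at the start of the episode above 0.006 m).
It fails at once if the board is shifted by more than 10 mm (distance of board from where it was at the start of the episode above 0.01 m).
It fails at once if a bystander is moved by more than 30 mm (distance of any of tweezers, brush, vacuum_pen, tape_roll, flux_jar, heatsink, screwdriver from where it was at the start of the episode above 0.03 m).
It also fails if it takes over 45 s, if anything falls off the work surface, if the arm or the gripper's body presses on something with over 40 N, if the wrist force passes 120 N, or if a joint passes its speed limit or range.

## Working session

There is one attempt and no reset: what is moved stays moved. The work goes in short steps, Python scripts to look and compute and a tool call to move; the robot and the scene stay as the last step left them, time stands still between calls to the robot, and variables do not carry over. Pictures are saved under pics/ and viewed, and the job is handed in when it is done.

Besides the shell and the picture viewer there is one more tool, called after "Emit:" in YAML: its name, and indented under it one key for each argument. apply_moves: Moves the arm, as the interface text tells. Its arguments: {"type":"object","properties":{"increments":{"type":"array","items":{"type":"object","properties":{"grip":{"type":"number"},"linear":{"type":"array","items":{"type":"number"}},"turn":{"type":"array","items":{"type":"number"}}}}},"grip_force":{"type":"number"}},"required":["increments"]}

```bash
mkdir -p pics; ls; python3 - <<'E'
from cell import *
import cv2
print(observe())
for n in("scene","top"):
    p=camera_params(n);print(n,p)
    cv2.imwrite(f"pics/{n}0.png",read_camera(n)[:,:,::-1])
E
```

```text
pics
{'time': 0.0, 'qpos': array([-1.41101579e+00,  3.42710194e-01,  1.52501347e+00,  9.66501190e-06,
        1.27538388e+00, -1.45969498e-01]), 'qvel': array([-1.20792923e-03, -2.47346237e-04, -5.73195706e-04, -9.38614796e-04,
        7.00154013e-04, -5.04076185e-05]), 'joint_efforts': array([ 8.96060264e-04, -4.31234372e+01, -2.44217134e+01,  7.18402304e-02,
        5.59386739e-02, -1.10054689e-04]), 'tool_pos': array([ 0.15800433, -0.50023883,  0.2260527 ]), 'tool_rot': array([-3.14136317e+00,  1.49743218e-03, -1.26504895e+00]), 'contact_force': array([-0.03270914, -0.215878  ,  0.3914848 ]), 'torque': array([0.02969553, 0.02132449, 0.04615286]), 'opening': 0.09209902115267128}
scene {'camera_matrix': array([[601.4268573 ,   0.        , 318.00881983],
       [  0.        , 601.4268573 , 242.91889933],
       [  0.        ,   0.        ,   1.        ]]), 'k1': -0.14857854585520655, 'world_to_cam': array([[-0.95228019,  0.30459531,  0.01959953,  0.53022758],
       [-0.21461234, -0.71385255,  0.66660039,  0.06110677],
       [ 0.21703453,  0.63058405,  0.74515755, -1.41069453],
       [ 0.        ,  0.        ,  0.        ,  1.        ]])}
top {'camera_matrix': array([[437.70069933,   0.        , 322.90318349],
       [  0.        , 437.70069933, 240.26547554],
       [  0.        ,   0.        ,   1.        ]]), 'k1': 0.033994221860984254, 'world_to_cam': array([[ 0.01764576, -0.99982255, -0.0065949 ,  0.03371176],
       [ 0.99768565,  0.01717409,  0.06579059, -0.58016766],
       [-0.06566566, -0.00774056,  0.99781166, -0.92917316],
       [ 0.        ,  0.        ,  0.        ,  1.        ]])}
```

View pics/scene0.png

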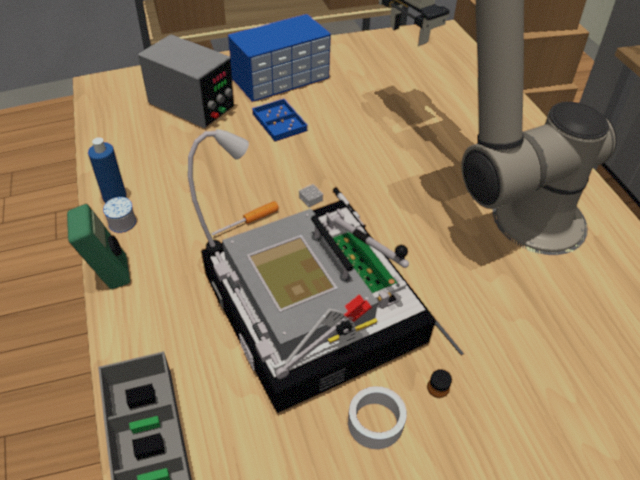

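View pics/top0.png

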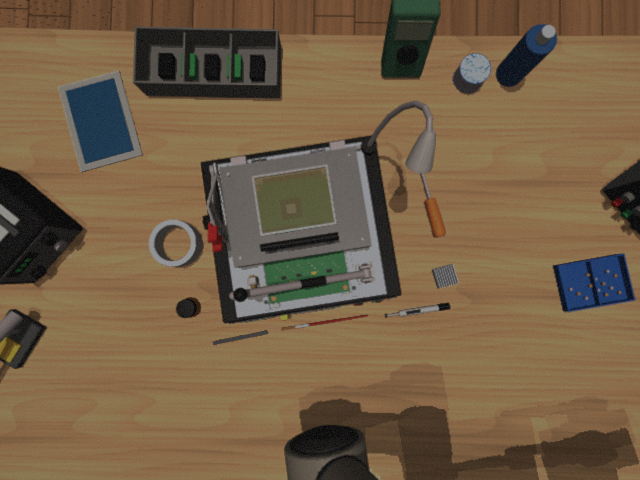

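The scene camera looks from behind on the left. In the top view the machine spans about (203–398, 138–320), with the knob at (240,295), the handle at (260–340, 243) and the fork at (214,237). I'll enlarge both for exact pixels.

```bash
cat > h.py <<'E'
import numpy as np, cv2
from cell import *
def cam(n):
    p=camera_params(n);return p["camera_matrix"],p["k1"],p["world_to_cam"]
def ray(n,u,v):
    K,k1,T=cam(n)
    d=np.array([(u-K[0,2])/K[0,0],(v-K[1,2])/K[1,1]]);s=d.copy()
    for _ in range(30): s=d/(1+k1*(s@s))
    R,t=T[:3,:3],T[:3,3]
    return -R.T@t, R.T@np.array([s[0],-s[1],-1.])
def onz(n,u,v,z):
    o,d=ray(n,u,v);return o+d*(z-o[2])/d[2]
def tri(a,b):
    (o1,d1),(o2,d2)=ray("scene",*a),ray("top",*b)
    A=np.stack([d1,-d2],1);s=np.linalg.lstsq(A,o2-o1,rcond=None)[0]
    p,q=o1+d1*s[0],o2+d2*s[1];return (p+q)/2,np.linalg.norm(p-q)
def proj(n,P):
    K,k1,T=cam(n);c=T[:3,:3]@np.asarray(P)+T[:3,3]
    s=np.array([c[0],-c[1]])/-c[2];s=s*(1+k1*(s@s))
    return K[0,0]*s[0]+K[0,2],K[1,1]*s[1]+K[1,2]
E
python3 - <<'E'
import cv2
a=cv2.imread("pics/top0.png");cv2.imwrite("pics/top0z.png",cv2.resize(a[130:330,190:410],None,fx=3.6,fy=3,interpolation=cv2.INTER_CUBIC) if 0 else cv2.resize(a[130:330,190:410],None,fx=3,fy=3,interpolation=cv2.INTER_CUBIC))
a=cv2.imread("pics/scene0.png");cv2.imwrite("pics/scene0z.png",cv2.resize(a[180:410,190:450],None,fx=2.6,fy=2.6,interpolation=cv2.INTER_CUBIC))
E
```

```text
(no output)
```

View pics/top0z.png

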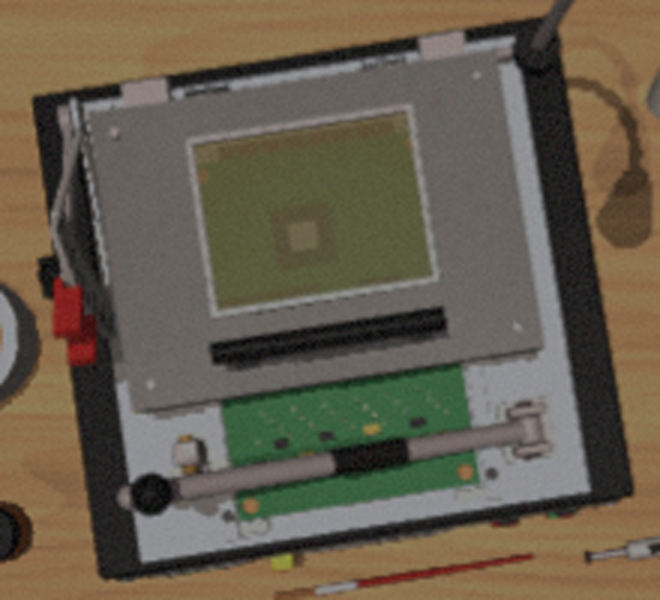

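View pics/scene0z.png

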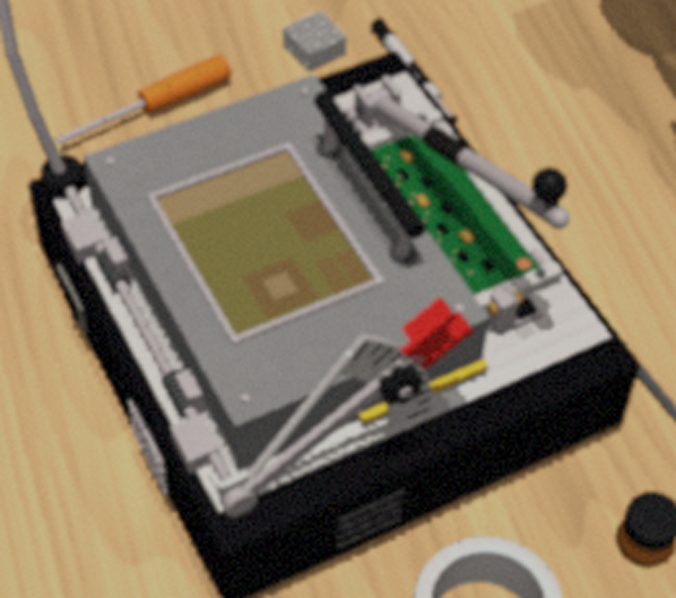

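```bash
cat > m.py <<'E'
from h import *
from scipy.optimize import least_squares
tz=lambda x,y:(x/3+190,y/3+130); sz=lambda x,y:(x/2.6+190,y/2.6+180)
obs=[("top",tz(35,97),(.165,.18,.09)),("top",tz(103,577),(-.165,.18,.09)),("top",tz(632,492),(-.165,-.18,.09)),
("top",tz(212,352),(-.03,.07,.19)),("top",tz(446,320),(-.03,-.07,.19)),
("scene",sz(412,226),(-.03,.07,.19)),("scene",sz(325,98),(-.03,-.07,.19))]
def M(p,L):
    c,s=np.cos(p[2]),np.sin(p[2]);L=np.asarray(L);return np.array([p[0]+c*L[0]-s*L[1],p[1]+s*L[0]+c*L[1],L[2]])
r=least_squares(lambda p:np.ravel([np.subtract(proj(n,M(p,L)),uv) for n,uv,L in obs]),[.55,.1,.1])
P=r.x
if __name__=="__main__":
    print(P,r.fun.round(1).reshape(-1,2).tolist())
    inv=lambda w:M([0,0,-P[2]],[w[0]-P[0],w[1]-P[1],w[2]])
    k,e=tri(sz(549,186),tz(152,494));print("knob",k,e,inv(k))
    for t in np.arange(.35,.85,.05):
        y,z=255*np.cos(t)-22*np.sin(t),255*np.sin(t)+22*np.cos(t)
        w=M(P,(-.105,-.115+y/1e3,.11+z/1e3));print(round(t,2),w.round(3),np.round(proj("top",w),1),np.round(proj("scene",w),1))
    print("obs",tz(152,494),sz(549,186))
    for n,img in(("scene",cv2.imread("pics/scene0.png")),("top",cv2.imread("pics/top0.png"))):
        h=cv2.cvtColor(img,cv2.COLOR_BGR2HSV)
        m=((h[...,0]<8)|(h[...,0]>172))&(h[...,1]>170)&(h[...,2]>110)
        m=m.astype(np.uint8);nn,_,st,ce=cv2.connectedComponentsWithStats(m)
        for i in range(1,nn):
            if st[i,4]>25:print(n,st[i],ce[i])
    for a in np.arange(.3,.66,.05):
        print("fork",round(a,2),[np.round(proj(n,M(P,(.145-.172*np.cos(a),.134,.1+.172*np.sin(a)))),1) for n in("scene","top")])
    print("ptr0",[np.round(proj(n,M(P,(.145-.172,.134,.1))),1) for n in("scene","top")])
E
python3 m.py
```

```text
[0.59635097 0.08967144 0.16840991] [[-1.6, -0.1], [-2.2, 2.7], [1.3, 3.5], [-0.5, -0.7], [-0.5, -1.9], [-0.6, -0.5], [-3.5, -2.6]]
knob [0.47088286 0.17861397 0.22908252] 0.002823649736938473 [-0.10878495  0.10871455  0.22908252]
0.35 [0.473 0.187 0.218] [236.4 293.6] [400.3 259.8]
0.4 [0.474 0.182 0.23 ] [238.4 293.4] [399.3 253.1]
0.45 [0.475 0.176 0.241] [240.8 293.2] [398.1 246.3]
0.5 [0.476 0.169 0.252] [243.7 293. ] [396.7 239.4]
0.55 [0.478 0.162 0.262] [247.  292.6] [395.1 232.3]
0.6 [0.479 0.154 0.272] [250.8 292.2] [393.3 225.1]
0.65 [0.48  0.146 0.282] [255.1 291.7] [391.3 217.9]
0.7 [0.482 0.137 0.291] [259.8 291.2] [389.1 210.6]
0.75 [0.483 0.128 0.3  ] [265.  290.5] [386.7 203.4]
0.8 [0.485 0.118 0.308] [270.7 289.8] [384.2 196.1]
obs (240.66666666666666, 294.66666666666663) (401.1538461538462, 251.53846153846155)
scene [345 296  26  22 279] [357.24014337 306.24014337]
top [208 223   9  18 133] [211.61654135 232.18045113]
top [213 244   8   7  40] [216.5 247. ]
fork 0.3 [array([359.2, 308.3]), array([228.4, 247.2])]
fork 0.35 [array([358.1, 306.2]), array([227.3, 245.5])]
fork 0.4 [array([356.9, 304.1]), array([226. , 243.6])]
fork 0.45 [array([355.4, 302.1]), array([224.8, 241.4])]
fork 0.5 [array([353.7, 300.3]), array([223.5, 239. ])]
fork 0.55 [array([351.7, 298.6]), array([222.2, 236.3])]
fork 0.6 [array([349.5, 297. ]), array([220.9, 233.4])]
fork 0.65 [array([347.1, 295.6]), array([219.5, 230.2])]
ptr0 [array([360.8, 323.2]), array([234.7, 252.3])]
```

```bash
python3 - <<'E'
from m import *
for a,b in(((412,226),(212,352)),((325,98),(446,320)),((549,186),(152,494))):
    w,e=tri(sz(*a),tz(*b));print(w.round(4),e.round(4), M([0,0,-P[2]],[w[0]-P[0],w[1]-P[1],w[2]]).round(4), onz("top",*tz(*b),.19).round(4))
a=onz("top",*tz(212,352),.19);b=onz("top",*tz(446,320),.19);print(np.arctan2(*( (b-a)[:2]*[1,-1])),np.linalg.norm(a-b))
for q,z in (((88,108),.15),((503,50),.15),((140,410),.15),((541,345),.15)):
    w=onz("top",*tz(*q),z);print("hoodtop",w.round(4),M([0,0,-P[2]],[w[0]-P[0],w[1]-P[1],w[2]]).round(4))
a=cv2.imread("pics/scene0.png");cv2.imwrite("pics/forks.png",cv2.resize(a[285:365,270:390],None,fx=6,fy=6,interpolation=cv2.INTER_CUBIC))
a=cv2.imread("pics/top0.png");cv2.imwrite("pics/forkt.png",cv2.resize(a[190:270,195:255],None,fx=7,fy=7,interpolation=cv2.INTER_CUBIC))
E
```

```text
[0.5537 0.1531 0.1875] 0.0004 [-0.0314  0.0697  0.1875] [0.5538 0.1527 0.19  ]
[0.5737 0.0153 0.1817] 0.0044 [-0.0348 -0.0696  0.1817] [0.5751 0.0146 0.19  ]
[0.4709 0.1786 0.2291] 0.0028 [-0.1088  0.1087  0.2291] [0.4698 0.1856 0.19  ]
0.15343748661571596 0.13971168696556066
hoodtop [0.7079 0.2406 0.15  ] [0.1352 0.1301 0.15  ]
hoodtop [ 0.7492 -0.0198  0.15  ] [ 0.1324 -0.1335  0.15  ]
hoodtop [0.5189 0.2023 0.15  ] [-0.0575  0.124   0.15  ]
hoodtop [ 0.5636 -0.0457  0.15  ] [-0.055 -0.128  0.15 ]
```

View pics/forks.png

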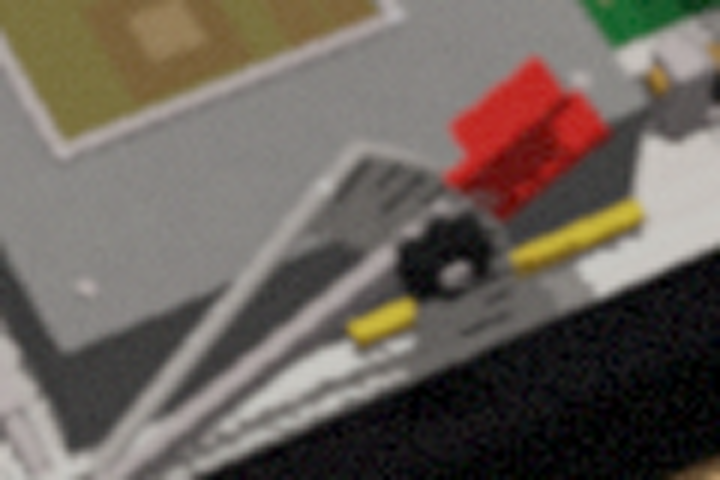

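View pics/forkt.png

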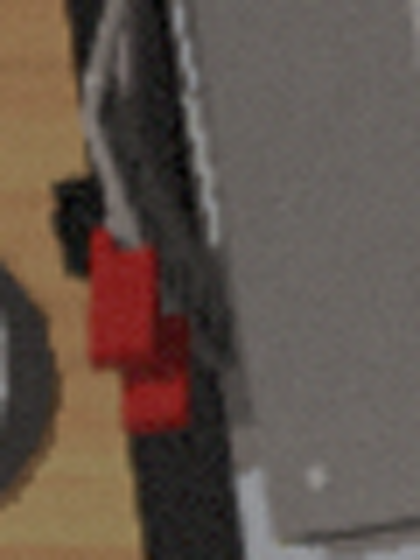

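```bash
python3 - <<'E'
from m import *
for a,b in(((357.2,306.2),(213.,236)),((358,307),(214.5,237))):
    w,e=tri(a,b);l=M([0,0,-P[2]],[w[0]-P[0],w[1]-P[1],w[2]]);d=[.145-l[0],l[2]-.1];print(l,e,np.hypot(*d),np.arctan2(d[1],d[0]))
s=lambda x,y:(270+x/6,285+y/6); t=lambda x,y:(195+x/7,190+y/7)
# corners of upper prong top face: rear-left, front-left, rear-right
for nm,a,b in (("up RL",(450,128),(92,232)),("up RR",(538,58),(155,245)),("low FL?",(500,215),(125,430)),("low FR",(610,130),(188,430))):
    w,e=tri(s(*a),t(*b));l=M([0,0,-P[2]],[w[0]-P[0],w[1]-P[1],w[2]]);d=[.145-l[0],l[2]-.1];print(nm,l.round(4),round(e,4),np.hypot(*d).round(4),np.arctan2(d[1],d[0]).round(3))
print([(n,-cam(n)[2][:3,:3].T@cam(n)[2][:3,3]) for n in("scene","top")])
E
```

```text
[-0.00030701  0.15098336  0.19026932] 0.0037532010979566253 0.1710633786760069 0.5558849420972456
[-0.00230618  0.14997164  0.18554281] 0.004613613122618253 0.17034283979181003 0.5261181152126608
up RL [0.0227 0.1519 0.2052] 0.001 0.1613 0.711
up RR [0.005  0.1417 0.2161] 0.0268 0.1819 0.692
low FL? [-0.0106  0.1572  0.1482] 0.0277 0.1629 0.3
low FR [-0.0302  0.1465  0.1649] 0.0093 0.1869 0.355
[('scene', array([0.82420891, 0.77167786, 1.00006366])), ('top', array([0.51721531, 0.03647731, 0.96553171]))]
```

Machine pose is about (0.596, 0.090), yaw 0.16. The keeper is at about 0.4 rad and the fork at about 0.53 rad. I'll close the fingers and move above the knob.

Emit:
apply_moves:
  increments:
    - {"grip": 0,"linear": [40,10,60],"turn": [0,0,-0.3]}
    - {"grip": 0,"linear": [80,40,80],"turn": [0,0,-0.6]}
    - {"grip": 0,"linear": [242,251,83],"turn": [0,0,-1.4]}
    - {"grip": 0,"linear": [242,251,83],"turn": [0,0,-1.4]}
    - {"grip": 0,"linear": [242,251,83],"turn": [0,0,-1.4]}
    - {"grip": 0,"linear": [242,251,83],"turn": [0,0,-1.4]}
    - {"grip": 0,"linear": [242,251,83],"turn": [0,0,-1.4]}
    - {"grip": 0,"linear": [242,251,83],"turn": [0,0,-1.4]}
    - {"grip": 0,"linear": [242,251,83],"turn": [0,0,-1.4]}
    - {"grip": 0,"linear": [242,251,83],"turn": [0,0,-1.4]}

```text
time: 1.1
tool_pos: [0.4002, -0.2492, 0.3095]
tool_rot: [3.141, 0.0, -1.409]
contact_force: [-0.6, -0.2, -0.4]
opening: 0.0162
```

Emit:
apply_moves:
  increments:
    - {"grip": 0,"linear": [72,430,0]}
    - {"grip": 0,"linear": [72,430,0]}
    - {"grip": 0,"linear": [72,430,0]}
    - {"grip": 0,"linear": [72,430,0]}
    - {"grip": 0,"linear": [72,430,0]}
    - {"grip": 0,"linear": [72,430,0]}
    - {"grip": 0,"linear": [72,430,0]}
    - {"grip": 0,"linear": [72,430,0]}
    - {"grip": 0,"linear": [72,430,-40]}
    - {"grip": 0,"linear": [72,430,-40]}

```text
schema error: expected keys grip, linear, turn
```

```bash
python3 - <<'E'
from h import *
print(observe())
for n,(u,v) in(("scene",(300,130)),("top",(140,190))):
    a=read_camera(n)[:,:,::-1];cv2.imwrite(f"pics/{n}1.png",cv2.resize(a[v:v+180,u:u+220],None,fx=3,fy=3,interpolation=cv2.INTER_CUBIC))
    print(n,(np.array(proj(n,observe()["tool_pos"]))-[u,v])*3)
E
```

```text
{'time': 1.1, 'qpos': array([-7.19341550e-01,  1.87438753e-01,  1.50623914e+00, -5.71776379e-04,
        1.44840766e+00,  6.90215431e-01]), 'qvel': array([-4.12992428e-02,  3.75144910e-03,  3.03307559e-04, -3.34043224e-03,
        8.26917860e-05, -4.03602751e-03]), 'joint_efforts': array([ 1.33831948e+00, -3.67354202e+01, -2.61124867e+01,  2.30791653e-01,
        4.77086665e-03,  8.16227566e-02]), 'tool_pos': array([ 0.40016827, -0.24918543,  0.30947495]), 'tool_rot': array([ 3.14084123e+00,  1.87880220e-05, -1.40948704e+00]), 'contact_force': array([-0.62434656, -0.24557856, -0.39841728]), 'torque': array([ 0.02531057,  0.01641196, -0.02791191]), 'opening': 0.016209797982143472}
scene [ 167.22819841 -173.68570901]
top [1142.60638929  491.00677046]
```

View pics/scene1.png

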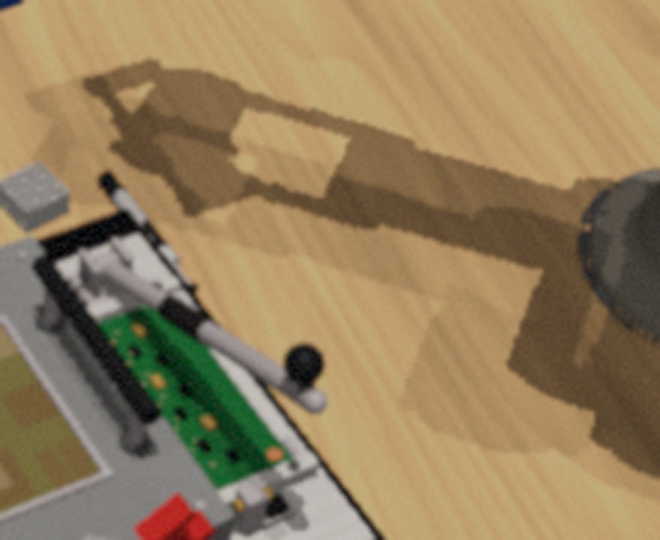

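View pics/top1.png

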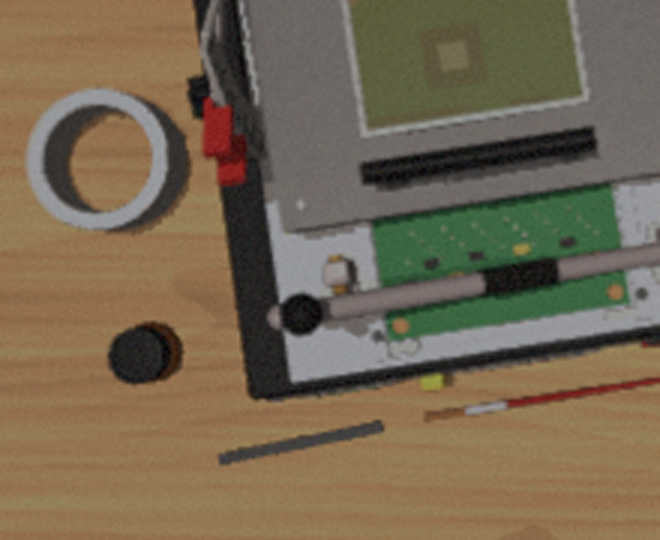

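The move was refused because "turn" was missing from each row. The pictures show the keeper unchanged, with its knob in the top crop at (302,314). I'll send the move again.

Emit:
apply_moves:
  increments:
    - {"grip": 0,"linear": [72,430,0],"turn": [0,0,0]}
    - {"grip": 0,"linear": [72,430,0],"turn": [0,0,0]}
    - {"grip": 0,"linear": [72,430,0],"turn": [0,0,0]}
    - {"grip": 0,"linear": [72,430,0],"turn": [0,0,0]}
    - {"grip": 0,"linear": [72,430,0],"turn": [0,0,0]}
    - {"grip": 0,"linear": [72,430,0],"turn": [0,0,0]}
    - {"grip": 0,"linear": [72,430,0],"turn": [0,0,0]}
    - {"grip": 0,"linear": [72,430,0],"turn": [0,0,0]}
    - {"grip": 0,"linear": [72,430,-40],"turn": [0,0,0]}
    - {"grip": 0,"linear": [72,430,-40],"turn": [0,0,0]}

```text
time: 2.2
tool_pos: [0.4708, 0.1819, 0.2656]
tool_rot: [3.135, 0.0, -1.41]
contact_force: [-0.6, -0.7, 0.4]
opening: 0.0006
```

```bash
python3 - <<'E'
from h import *
for n,(u,v) in(("scene",(300,130)),("top",(140,190))):
    a=read_camera(n)[:,:,::-1];cv2.imwrite(f"pics/{n}2.png",cv2.resize(a[v:v+180,u:u+220],None,fx=3,fy=3,interpolation=cv2.INTER_CUBIC))
    print(n,(np.array(proj(n,observe()["tool_pos"]))-[u,v])*3)
print(observe()["tool_pos"],observe()["tool_rot"])
E
```

```text
scene [310.11476954 322.48187636]
top [284.48395927 318.93167537]
[0.47187142 0.17958573 0.26859941] [ 3.13855411e+00 -7.67831209e-04 -1.41165054e+00]
```

View pics/scene2.png

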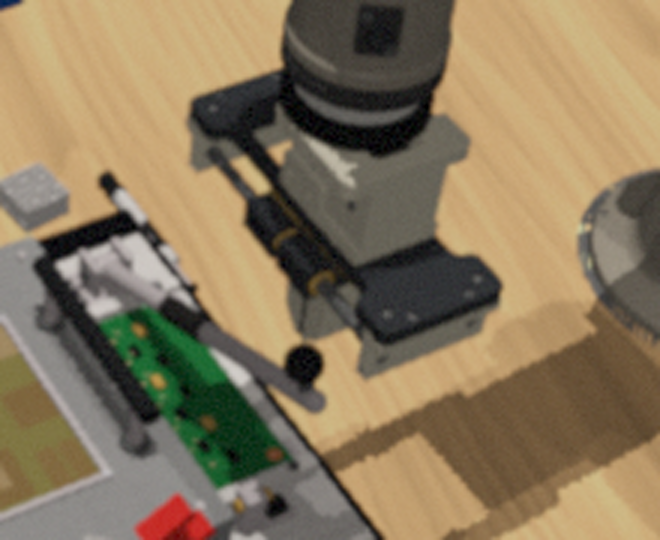

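View pics/top2.png

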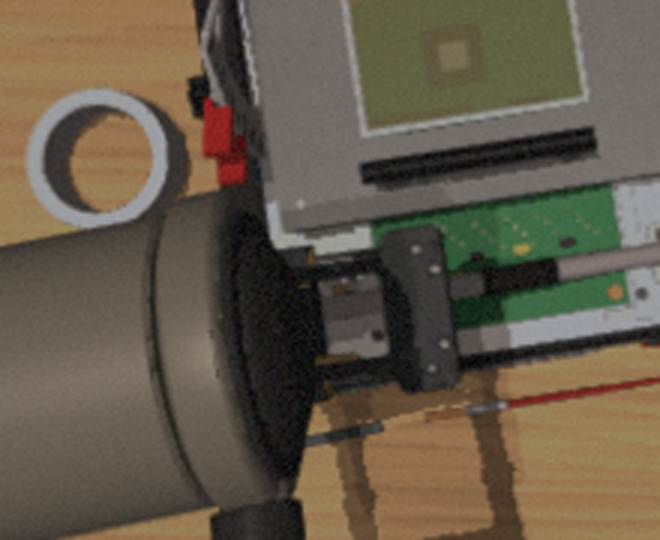

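The fingertips sit just above the knob: the scene crop shows the tip at about (310,315) and the knob at (303,362). I'll push down along the arc.

Emit:
apply_moves:
  increments:
    - {"grip": 0,"linear": [0,0,-15],"turn": [0,0,0]}
    - {"grip": 0,"linear": [0,0,-25],"turn": [0,0,0]}
    - {"grip": 0,"linear": [0,2,-32],"turn": [0,0,0]}
    - {"grip": 0,"linear": [-1,6,-40],"turn": [0,0,0]}
    - {"grip": 0,"linear": [-1,9,-48],"turn": [0,0,0]}
    - {"grip": 0,"linear": [-2,12,-54],"turn": [0,0,0]}
    - {"grip": 0,"linear": [-2,12,-54],"turn": [0,0,0]}

```text
time: 3.0
tool_pos: [0.4695, 0.1926, 0.2148]
tool_rot: [3.14, -0.0, -1.411]
contact_force: [0.4, 0.1, 0.5]
opening: 0.0004
```

```bash
python3 - <<'E'
from h import *
for n,(u,v) in(("scene",(300,130)),):
    a=read_camera(n)[:,:,::-1];cv2.imwrite(f"pics/{n}3.png",cv2.resize(a[v:v+180,u:u+220],None,fx=3,fy=3,interpolation=cv2.INTER_CUBIC))
    print(n,(np.array(proj(n,observe()["tool_pos"]))-[u,v])*3)
print(observe()["tool_pos"],observe()["contact_force"])
E
```

```text
scene [309.28085866 397.63397774]
[0.46978367 0.19254313 0.21534294] [ 0.0739728  -0.44685744  0.53614472]
```

View pics/scene3.png

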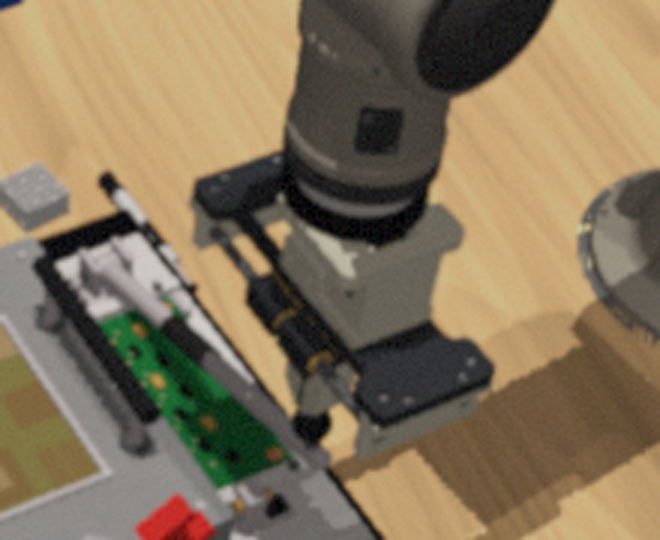

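The knob follows the fingertips (now at (311,425), bar lower). Continuing.

Emit:
apply_moves:
  increments:
    - {"grip": 0,"linear": [0,3,-10],"turn": [0,0,0]}
    - {"grip": 0,"linear": [-1,7,-20],"turn": [0,0,0]}
    - {"grip": 0,"linear": [-1,9,-28],"turn": [0,0,0]}
    - {"grip": 0,"linear": [-2,11,-36],"turn": [0,0,0]}
    - {"grip": 0,"linear": [-2,13,-44],"turn": [0,0,0]}
    - {"grip": 0,"linear": [-2,14,-50],"turn": [0,0,0]}
    - {"grip": 0,"linear": [-2,15,-56],"turn": [0,0,0]}
    - {"grip": 0,"linear": [-2,15,-56],"turn": [0,0,0]}

```text
time: 3.85
tool_pos: [0.4679, 0.2074, 0.1591]
tool_rot: [3.141, -0.0, -1.412]
contact_force: [0.5, -0.2, 0.1]
opening: 0.0004
```

Emit:
apply_moves:
  increments:
    - {"grip": 0,"linear": [0,0,-4],"turn": [0,0,0]}
    - {"grip": 0,"linear": [0,1,-7],"turn": [0,0,0]}
    - {"grip": 0,"linear": [0,1,-10],"turn": [0,0,0]}
    - {"grip": 0,"linear": [0,2,-13],"turn": [0,0,0]}
    - {"grip": 0,"linear": [0,2,-15],"turn": [0,0,0]}
    - {"grip": 0,"linear": [0,2,-15],"turn": [0,0,0]}

```text
time: 4.45
tool_pos: [0.4681, 0.2092, 0.1444]
tool_rot: [3.141, -0.0, -1.412]
contact_force: [-0.1, 0.1, 0.1]
opening: 0.0005
```

```bash
python3 - <<'E'
from h import *
for n,(u,v) in(("scene",(300,130)),):
    a=read_camera(n)[:,:,::-1];cv2.imwrite(f"pics/{n}4.png",cv2.resize(a[v:v+180,u:u+220],None,fx=3,fy=3,interpolation=cv2.INTER_CUBIC))
    print(n,(np.array(proj(n,observe()["tool_pos"]))-[u,v])*3)
print(observe()["tool_pos"],observe()["contact_force"])
E
```

```text
scene [307.62067992 493.9503432 ]
[0.46819465 0.20919792 0.14453238] [-0.41076827 -0.45127464  0.00812826]
```

View pics/scene4.png

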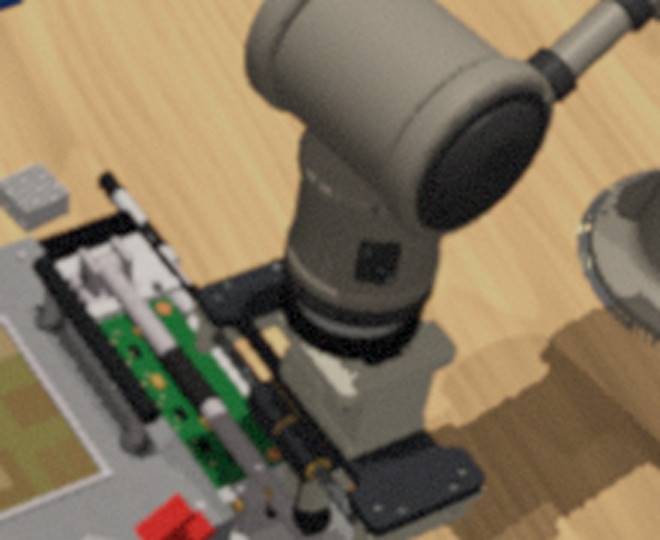

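The bar is nearly level with the fingers still on the knob (313,510). I'll press until the stop shows up in the force.

Emit:
apply_moves:
  increments:
    - {"grip": 0,"linear": [0,0,-3],"turn": [0,0,0]}
    - {"grip": 0,"linear": [0,0,-5],"turn": [0,0,0]}
    - {"grip": 0,"linear": [0,0,-5],"turn": [0,0,0]}

```text
time: 4.8
tool_pos: [0.4688, 0.2094, 0.1426]
tool_rot: [-3.138, 0.0, -1.411]
contact_force: [-6.7, -1.8, 23.5]
opening: 0.0
```

The force is 23.5 N at tip z = 0.1426, so the bar is on its hard stop. I'll retract, turn 90° and open the fingers on the way to the handle.

Emit:
apply_moves:
  increments:
    - {"grip": 0,"linear": [0,0,2],"turn": [0,0,0]}
    - {"grip": 0,"linear": [0,0,10],"turn": [0,0,0]}
    - {"grip": 0,"linear": [0,0,50],"turn": [0,0,0]}
    - {"grip": 0,"linear": [0,0,100],"turn": [0,0,0]}
    - {"grip": 0,"linear": [-20,-60,170],"turn": [0,0,0]}
    - {"grip": 0,"linear": [-20,-60,170],"turn": [0,0,0]}
    - {"grip": 0,"linear": [-20,-130,170],"turn": [0,0,0]}
    - {"grip": 0,"linear": [-20,-130,170],"turn": [0,0,0]}
    - {"grip": 0,"linear": [-20,-130,170],"turn": [0,0,0]}

```text
time: 5.7
tool_pos: [0.4482, 0.0771, 0.3101]
tool_rot: [-3.141, -0.001, -1.415]
contact_force: [-0.2, -0.5, -0.4]
opening: 0.0002
```

```bash
python3 - <<'E'
from h import *
for n,(u,v) in(("scene",(200,160)),("top",(190,130))):
    a=read_camera(n)[:,:,::-1];cv2.imwrite(f"pics/{n}5o.png",a);cv2.imwrite(f"pics/{n}5.png",cv2.resize(a[v:v+200,u:u+250],None,fx=3,fy=3,interpolation=cv2.INTER_CUBIC))
print(observe()["tool_pos"],observe()["contact_force"])
E
```

```text
[0.44813723 0.07940493 0.30969975] [-0.05722626 -0.88774616  0.06186766]
```

View pics/scene5.png

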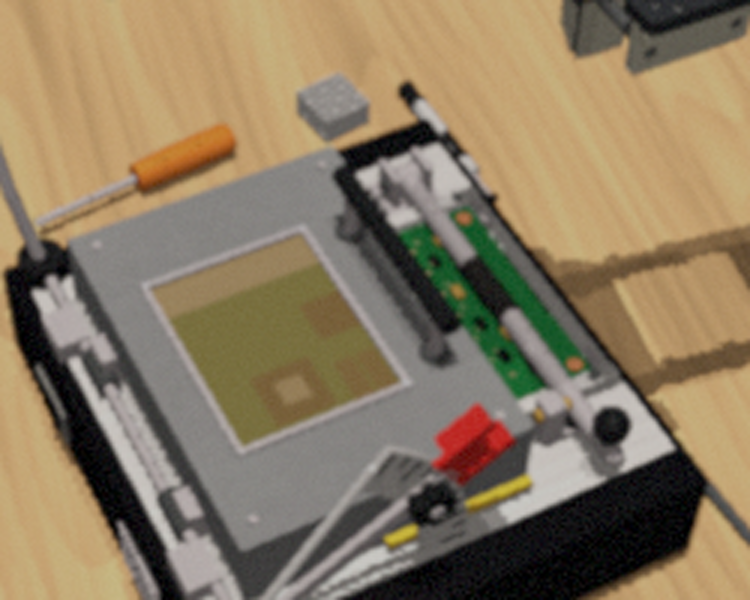

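View pics/top5.png

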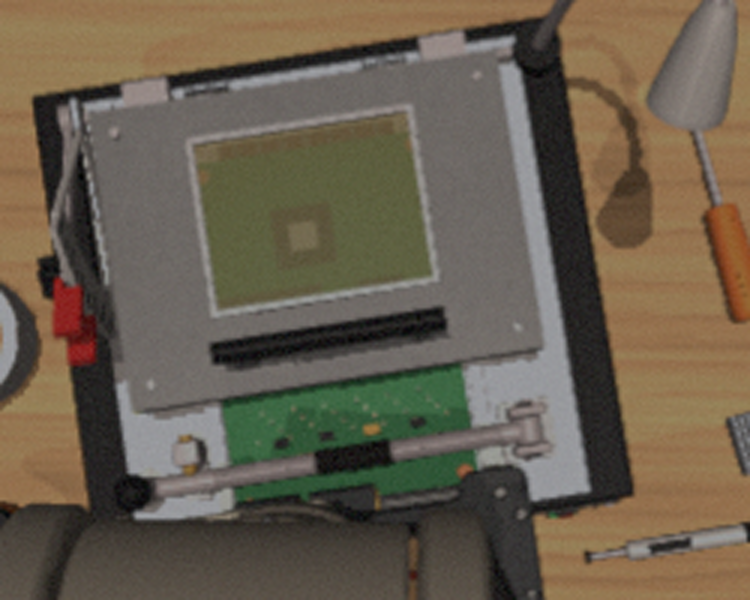

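Keeper is shut (knob at scene crop (610,426), bar level in the catch). Next I turn 90° and hover over the handle at about (0.5645, 0.084).

Emit:
apply_moves:
  increments:
    - {"grip": 0.65,"linear": [0,5,0],"turn": [0,0,15]}
    - {"grip": 0.65,"linear": [30,5,0],"turn": [0,0,15]}
    - {"grip": 0.65,"linear": [60,5,0],"turn": [0,0,15]}
    - {"grip": 0.65,"linear": [90,5,0],"turn": [0,0,15]}
    - {"grip": 0.65,"linear": [116,5,0],"turn": [0,0,15]}
    - {"grip": 0.65,"linear": [116,5,0],"turn": [0,0,15]}
    - {"grip": 0.65,"linear": [116,5,0],"turn": [0,0,15]}
    - {"grip": 0.65,"linear": [116,5,0],"turn": [0,0,15]}
    - {"grip": 0.65,"linear": [116,5,0],"turn": [0,0,15]}
    - {"grip": 0.65,"linear": [116,5,0],"turn": [0,0,15]}

```text
time: 6.8
tool_pos: [0.5641, 0.0862, 0.3091]
tool_rot: [-3.141, 0.001, 0.097]
contact_force: [-0.7, 0.1, 0.6]
opening: 0.0594
```

Emit:
apply_moves:
  increments:
    - {"grip": 0.65,"linear": [0,0,0],"turn": [0,0,0]}
    - {"grip": 0.65,"linear": [0,0,-40],"turn": [0,0,0]}
    - {"grip": 0.65,"linear": [0,0,-75],"turn": [0,0,0]}
    - {"grip": 0.65,"linear": [0,0,-75],"turn": [0,0,0]}

```text
time: 7.2
tool_pos: [0.5614, 0.0853, 0.2299]
tool_rot: [-3.141, 0.01, 0.086]
contact_force: [-0.3, 0.3, -0.1]
opening: 0.0592
```

```bash
python3 - <<'E'
from h import *
for n,(u,v) in(("scene",(200,160)),("top",(190,130))):
    a=read_camera(n)[:,:,::-1];cv2.imwrite(f"pics/{n}6.png",cv2.resize(a[v:v+200,u:u+250],None,fx=3,fy=3,interpolation=cv2.INTER_CUBIC))
    print((np.array(proj(n,observe()["tool_pos"]))-[u,v])*3)
o=observe();print(o["tool_pos"],o["tool_rot"],o["contact_force"],o["qpos"],o["opening"])
print(tri((200+610/3,160+426/3),(190+132/3,130+493/3)))
E
```

```text
[395.91131804 189.56175053]
[321.73976683 331.26938524]
[0.56427474 0.08504634 0.23520933] [-3.14142632e+00  3.68197796e-04  8.69128440e-02] [ 0.45422789 -0.53610325  0.48455446] [ 1.52273798e-02  4.20397053e-01  1.38016967e+00  1.43290464e-04
  1.34140510e+00 -7.17180420e-02] 0.059874087328366986
(array([0.46549652, 0.21128416, 0.12398783]), np.float64(0.001489519820193106))
```

View pics/scene6.png

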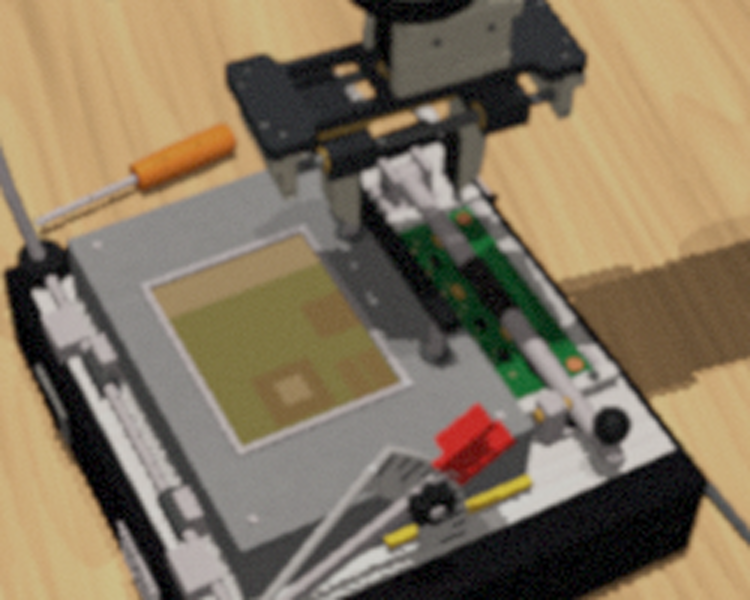

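View pics/top6.png

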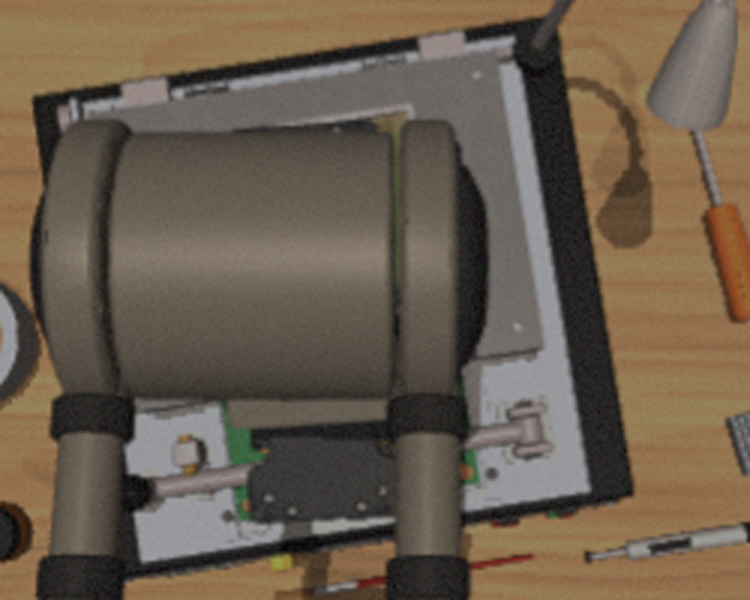

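The yaw stopped at 0.087, short of the target, and the fingers straddle the handle with the TCP projecting to scene crop (396,190). I'll correct the yaw and descend.

Emit:
apply_moves:
  increments:
    - {"grip": 0.65,"linear": [0,0,0],"turn": [0,0,0.7]}
    - {"grip": 0.65,"linear": [0,-1,-20],"turn": [0,0,0.7]}
    - {"grip": 0.65,"linear": [0,-1,-40],"turn": [0,0,0.7]}
    - {"grip": 0.65,"linear": [0,-1,-64],"turn": [0,0,0.7]}
    - {"grip": 0.65,"linear": [0,-1,-64],"turn": [0,0,0.7]}
    - {"grip": 0.65,"linear": [0,-1,-64],"turn": [0,0,0.7]}

```text
time: 7.9
tool_pos: [0.5652, 0.0836, 0.1728]
tool_rot: [3.141, -0.003, 0.161]
contact_force: [-0.3, 0.7, 0.3]
opening: 0.0599
```

```bash
python3 - <<'E'
from h import *
for n,(u,v) in(("scene",(200,160)),):
    a=read_camera(n)[:,:,::-1];cv2.imwrite(f"pics/{n}7.png",cv2.resize(a[v:v+200,u:u+250],None,fx=3,fy=3,interpolation=cv2.INTER_CUBIC))
    print((np.array(proj(n,observe()["tool_pos"]))-[u,v])*3)
o=observe();print(o["tool_pos"],o["tool_rot"],o["contact_force"],o["qpos"],o["opening"])
E
```

```text
[387.60034878 256.05639839]
[0.56546622 0.0835463  0.17313676] [ 3.14106809 -0.00381808  0.16123409] [0.73823251 0.2192475  0.14871046] [ 1.26002632e-02  4.70318815e-01  1.47731580e+00  5.02183578e-05
  1.19010437e+00 -1.48651398e-01] 0.059826225323689426
```

View pics/scene7.png

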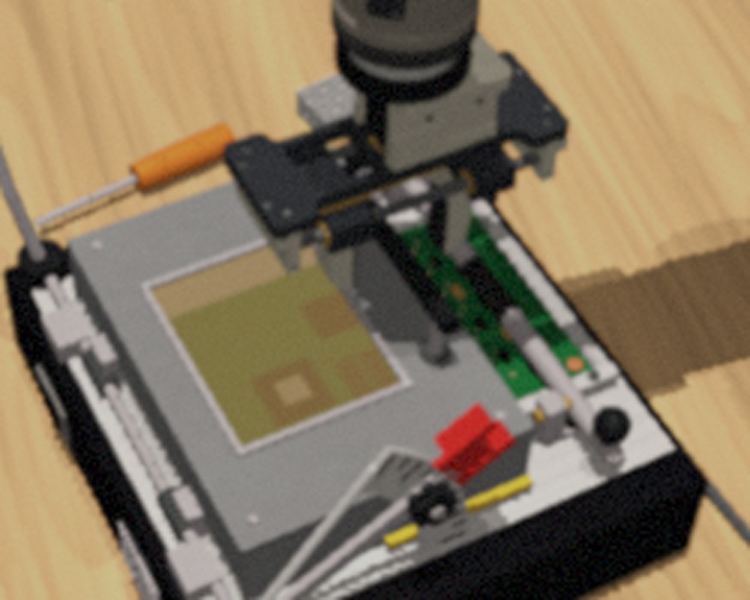

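The handle lies between the fingers, the rear one at (340,265) and the front one at (455,230). Closing at 30 N.

Emit:
apply_moves:
  grip_force: 30
  increments:
    - {"grip": 0,"linear": [0,0,0],"turn": [0,0,0]}
    - {"grip": 0,"linear": [0,0,0],"turn": [0,0,0]}
    - {"grip": 0,"linear": [0,0,0],"turn": [0,0,0]}
    - {"grip": 0,"linear": [0,0,0],"turn": [0,0,0]}
    - {"grip": 0,"linear": [0,0,0],"turn": [0,0,0]}
    - {"grip": 0,"linear": [0,0,0],"turn": [0,0,0]}

```text
time: 8.55
tool_pos: [0.5646, 0.0834, 0.1708]
tool_rot: [3.142, -0.002, 0.162]
contact_force: [16.0, 3.2, -7.1]
opening: 0.0162
```

Emit:
apply_moves:
  increments:
    - {"grip": 0,"linear": [0,0,0],"turn": [0,0,0]}
    - {"grip": 0,"linear": [0,0,0],"turn": [0,0,0]}
    - {"grip": 0,"linear": [0,0,0],"turn": [0,0,0]}

```text
time: 8.85
tool_pos: [0.5662, 0.0837, 0.1708]
tool_rot: [3.141, -0.005, 0.162]
contact_force: [8.2, 1.1, -4.1]
opening: 0.0131
```

Gripped: opening 13 mm. I'll lift along the arc to about 0.4 rad, below the fork, then look.

Emit:
apply_moves:
  increments:
    - {"grip": 0,"linear": [5,1,9],"turn": [0,0,0]}
    - {"grip": 0,"linear": [10,2,17],"turn": [0,0,0]}
    - {"grip": 0,"linear": [15,2,25],"turn": [0,0,0]}
    - {"grip": 0,"linear": [21,3,33],"turn": [0,0,0]}
    - {"grip": 0,"linear": [21,3,33],"turn": [0,0,0]}

```text
time: 9.35
tool_pos: [0.5852, 0.0869, 0.2026]
tool_rot: [-3.14, 0.001, 0.162]
contact_force: [3.5, 1.9, -10.0]
opening: 0.0128
```

Emit:
apply_moves:
  increments:
    - {"grip": 0,"linear": [6,1,7],"turn": [0,0,0]}
    - {"grip": 0,"linear": [13,2,14],"turn": [0,0,0]}
    - {"grip": 0,"linear": [20,3,21],"turn": [0,0,0]}
    - {"grip": 0,"linear": [20,3,21],"turn": [0,0,0]}

```text
time: 9.75
tool_pos: [0.6042, 0.0902, 0.225]
tool_rot: [-3.14, 0.003, 0.162]
contact_force: [-4.8, 4.0, -5.4]
opening: 0.0128
```

```bash
python3 - <<'E'
from h import *
for n,(u,v) in(("scene",(250,230)),("top",(190,130))):
    a=read_camera(n)[:,:,::-1];cv2.imwrite(f"pics/{n}8o.png",a);cv2.imwrite(f"pics/{n}8.png",cv2.resize(a[v:v+140,u:u+180],None,fx=4,fy=4,interpolation=cv2.INTER_CUBIC))
o=observe();print(o["tool_pos"],o["tool_rot"],o["contact_force"],o["opening"])
E
```

```text
[0.60349287 0.09008614 0.22430509] [-3.13998771  0.00427459  0.16220678] [-3.55378108  3.23001675 -5.34154516] 0.012905093906955127
```

View pics/scene8.png

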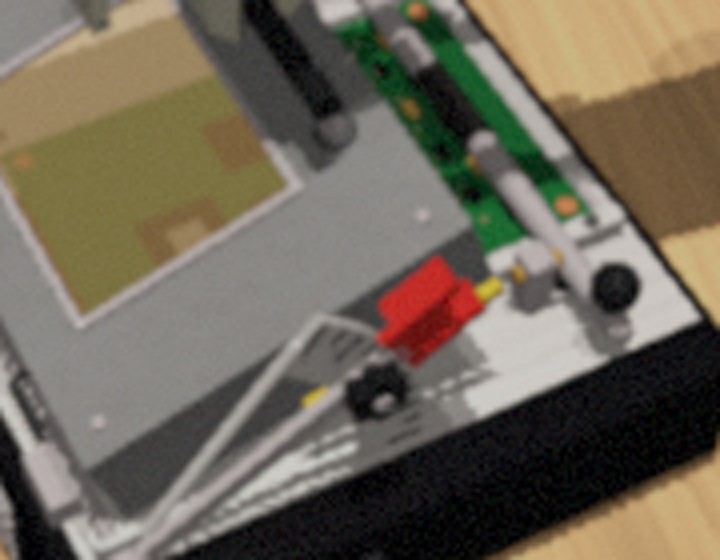

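View pics/top8.png

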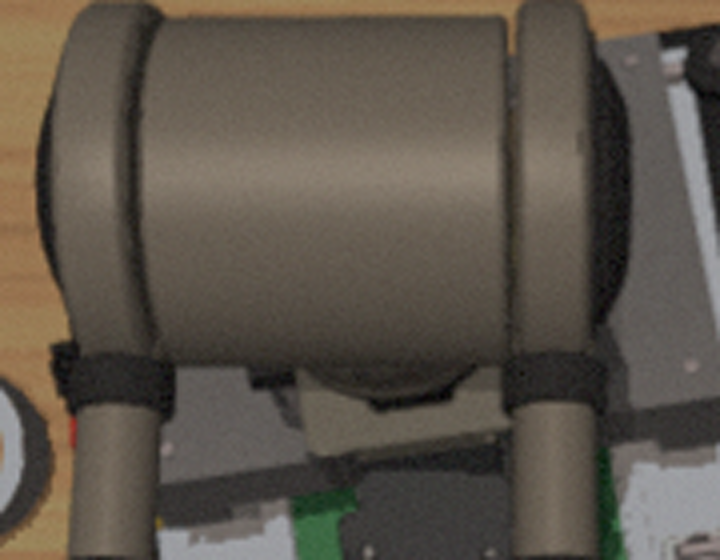

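The hood is at about 0.33 rad by the handle position. The pointer tip shows at scene crop (490,290), just under the fork at (430,310). Next I zoom in on the fork to measure its angle better.

```bash
python3 - <<'E'
from m import *
a=cv2.imread("pics/scene8o.png");b=cv2.imread("pics/scene5o.png");c=cv2.imread("pics/scene0.png")
m=((b.astype(float)+c)/2).clip(0,255).astype(np.uint8)
u,v=335,285
z=lambda i:cv2.resize(i[v:v+50,u:u+66],None,fx=11,fy=11,interpolation=cv2.INTER_CUBIC)
cv2.imwrite("pics/f8.png",z(a));cv2.imwrite("pics/f0.png",z(m))
for zz in(.2,.21):
  for t in((208.1,223.1),(217.1,225),(208.1,241.),(217.1,242.)):
    w=onz("top",*t,zz);print(zz,t,M([0,0,-P[2]],[w[0]-P[0],w[1]-P[1],w[2]]).round(4))
E
```

```text
0.2 (208.1, 223.1) [0.024 0.153 0.2  ]
0.2 (217.1, 225) [0.0183 0.1379 0.2   ]
0.2 (208.1, 241.0) [-0.0073  0.1572  0.2   ]
0.2 (217.1, 242.0) [-0.0114  0.1419  0.2   ]
0.21 (208.1, 223.1) [0.0225 0.1505 0.21  ]
0.21 (217.1, 225) [0.0169 0.1356 0.21  ]
0.21 (208.1, 241.0) [-0.0083  0.1547  0.21  ]
0.21 (217.1, 242.0) [-0.0124  0.1395  0.21  ]
```

View pics/f0.png

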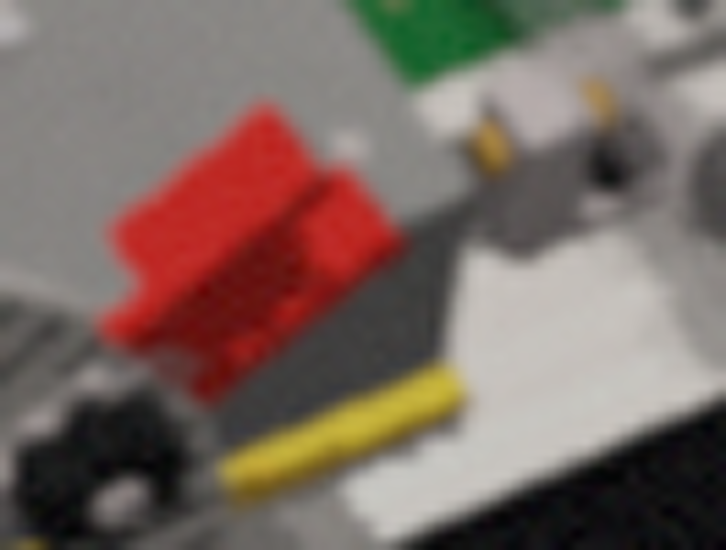

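View pics/f8.png

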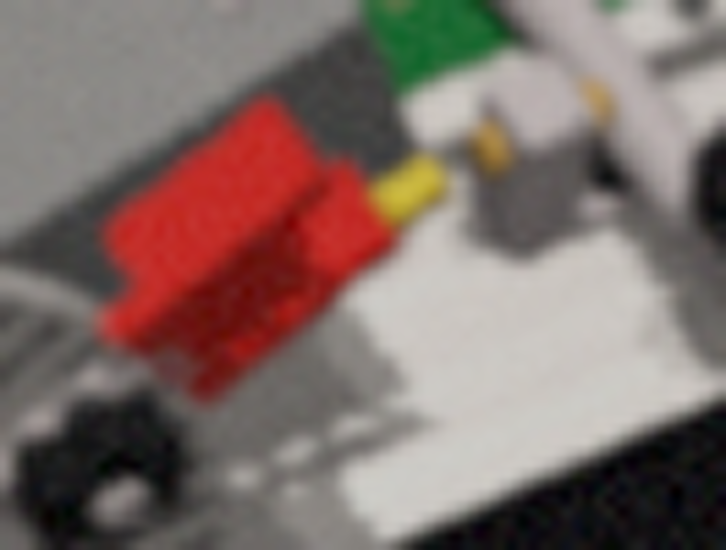

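```bash
python3 - <<'E'
from m import *
for y in(.134,.14,.146,.152):
  for a in(.35,.4,.45,.5,.55,.6):
    L=(.145-.172*np.cos(a),y,.1+.172*np.sin(a));print(y,a,*[np.round(proj(n,M(P,L)),1) for n in("scene","top")])
print("knob shut pred",[np.round(proj(n,M(P,(-.105,.14,.132))),1) for n in("scene","top")],"obs",(200+610/3,160+426/3),(190+132/3,130+493/3))
print("handle pred L",[np.round(proj(n,M(P,(-.03,.07,.19))),1) for n in("scene","top")],sz(412,226),tz(212,352))
for n in("scene","top"):print(n,"hood TL front corner",np.round(proj(n,M(P,(-.055,.13,.15))),1), np.round(proj(n,M(P,(.135,.13,.15))),1))
print(sz(490,322),tz(140,410))
E
```

```text
0.134 0.35 [358.1 306.2] [227.3 245.5]
0.134 0.4 [356.9 304.1] [226.  243.6]
0.134 0.45 [355.4 302.1] [224.8 241.4]
0.134 0.5 [353.7 300.3] [223.5 239. ]
0.134 0.55 [351.7 298.6] [222.2 236.3]
0.134 0.6 [349.5 297. ] [220.9 233.4]
0.14 0.35 [359.9 308.7] [224. 246.]
0.14 0.4 [358.6 306.7] [222.8 244.1]
0.14 0.45 [357.1 304.7] [221.5 241.9]
0.14 0.5 [355.4 302.9] [220.2 239.5]
0.14 0.55 [353.5 301.2] [218.8 236.8]
0.14 0.6 [351.3 299.6] [217.5 233.9]
0.146 0.35 [361.6 311.3] [220.8 246.5]
0.146 0.4 [360.4 309.2] [219.5 244.6]
0.146 0.45 [358.9 307.3] [218.2 242.4]
0.146 0.5 [357.2 305.5] [216.9 240. ]
0.146 0.55 [355.3 303.8] [215.5 237.3]
0.146 0.6 [353.1 302.2] [214.1 234.4]
0.152 0.35 [363.4 313.8] [217.6 247. ]
0.152 0.4 [362.1 311.8] [216.3 245.1]
0.152 0.45 [360.7 309.9] [214.9 242.9]
0.152 0.5 [359.  308.1] [213.5 240.5]
0.152 0.55 [357.1 306.4] [212.1 237.8]
0.152 0.6 [354.9 304.9] [210.7 234.9]
knob shut pred [array([401.3, 299.4]), array([233.6, 292.9])] obs (403.33333333333337, 302.0) (234.0, 294.33333333333337)
handle pred L [array([347.8, 266.4]), array([260.1, 246.6])] (348.46153846153845, 266.9230769230769) (260.6666666666667, 247.33333333333331)
scene hood TL front corner [375.6 299.5] [277.4 340.8]
top hood TL front corner [233.3 265.8] [219.4 166.1]
(378.46153846153845, 303.8461538461538) (236.66666666666666, 266.66666666666663)
```

Solving both views with their bias taken out gives the fork at about 0.555 rad. I'll advance to about 0.50 rad and measure from the pointer tip.

Emit:
apply_moves:
  increments:
    - {"grip": 0,"linear": [7,1,6],"turn": [0,0,0]}
    - {"grip": 0,"linear": [13,2,11],"turn": [0,0,0]}
    - {"grip": 0,"linear": [19,3,16],"turn": [0,0,0]}
    - {"grip": 0,"linear": [25,4,20],"turn": [0,0,0]}
    - {"grip": 0,"linear": [25,4,20],"turn": [0,0,0]}
    - {"grip": 0,"linear": [25,4,20],"turn": [0,0,0]}

```text
time: 10.45
tool_pos: [0.6274, 0.0943, 0.2454]
tool_rot: [-3.14, 0.006, 0.163]
contact_force: [-9.9, 3.6, 1.0]
opening: 0.0128
```

```bash
cat > look.py <<'E'
import sys
from m import *
k=sys.argv[1]
u,v=335,270
a=read_camera("scene")[:,:,::-1];cv2.imwrite(f"pics/s{k}o.png",a)
cv2.imwrite(f"pics/s{k}.png",cv2.resize(a[v:v+65,u:u+66],None,fx=9,fy=9,interpolation=cv2.INTER_CUBIC))
o=observe();print(o["time"],o["tool_pos"],o["tool_rot"],o["contact_force"],o["opening"])
w=o["tool_pos"]-np.array([.5662,.0837,.1708]);dxm=w[0]*np.cos(.16)+w[1]*np.sin(.16)
print("theta by TCP",np.arctan2(.09+w[2],.175-dxm)-np.arctan2(.09,.175), "r",np.hypot(.09+w[2],.175-dxm))
b=np.array([2,3.])
for R in(.195,.2,.205,.21):
    f=lambda t:np.round(np.array(proj("scene",M(P,(.145-R*np.cos(t),.134,.1+R*np.sin(t)))))+b,1).tolist()
    print(R,f(0),[(t,f(t)) for t in(.33,.4,.45,.5,.55)])
E
python3 look.py 9
```

```text
10.5 [0.62738817 0.09427481 0.24535132] [-3.13967854  0.0056871   0.16252474] [-10.70567829   4.41417855   1.31746652] 0.013415555696838822
theta by TCP 0.49440841303247923 r 0.19956324975084166
0.195 [373.8, 321.5] [(0.33, [371.8, 302.9]), (0.4, [370.0, 299.5]), (0.45, [368.4, 297.2]), (0.5, [366.5, 295.1]), (0.55, [364.4, 293.1])]
0.2 [376.2, 320.5] [(0.33, [374.2, 301.3]), (0.4, [372.4, 297.8]), (0.45, [370.8, 295.5]), (0.5, [368.9, 293.3]), (0.55, [366.7, 291.2])]
0.205 [378.5, 319.4] [(0.33, [376.6, 299.8]), (0.4, [374.8, 296.2]), (0.45, [373.1, 293.8]), (0.5, [371.2, 291.5]), (0.55, [369.0, 289.3])]
0.21 [380.9, 318.4] [(0.33, [379.1, 298.3]), (0.4, [377.2, 294.5]), (0.45, [375.5, 292.0]), (0.5, [373.6, 289.7]), (0.55, [371.4, 287.5])]
```

View pics/s9.png

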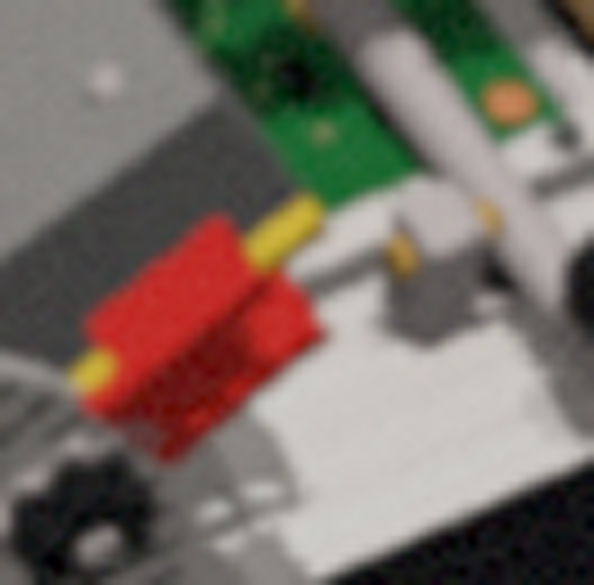

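The pointer is now in the gap: its tip is at (320,205), it passes behind the upper prong and it shows again at the rear at (95,370). That reads about 0.50 rad, slightly below the middle, so I'll move 0.045 rad further.

Emit:
apply_moves:
  increments:
    - {"grip": 0,"linear": [4,0,3],"turn": [0,0,0]}
    - {"grip": 0,"linear": [8,1,6],"turn": [0,0,0]}
    - {"grip": 0,"linear": [8,1,6],"turn": [0,0,0]}
    - {"grip": 0,"linear": [8,1,6],"turn": [0,0,0]}
    - {"grip": 0,"linear": [8,1,6],"turn": [0,0,0]}
    - {"grip": 0,"linear": [8,1,6],"turn": [0,0,0]}

```text
time: 11.1
tool_pos: [0.6354, 0.0957, 0.2511]
tool_rot: [-3.139, 0.006, 0.163]
contact_force: [-9.5, 4.4, 0.2]
opening: 0.0134
```

```bash
python3 look.py 10; python3 - <<'E'
from h import *
a=cv2.imread("pics/s10o.png");cv2.imwrite("pics/s10w.png",cv2.resize(a[180:380,180:440],None,fx=3,fy=3))
E
```

```text
11.15 [0.6353859  0.09568838 0.25109207] [-3.13900314  0.00570987  0.16277949] [-8.39755551  5.27933468  0.51885543] 0.012886465663674733
theta by TCP 0.5441616843692565 r 0.19994968597831092
0.195 [373.8, 321.5] [(0.33, [371.8, 302.9]), (0.4, [370.0, 299.5]), (0.45, [368.4, 297.2]), (0.5, [366.5, 295.1]), (0.55, [364.4, 293.1])]
0.2 [376.2, 320.5] [(0.33, [374.2, 301.3]), (0.4, [372.4, 297.8]), (0.45, [370.8, 295.5]), (0.5, [368.9, 293.3]), (0.55, [366.7, 291.2])]
0.205 [378.5, 319.4] [(0.33, [376.6, 299.8]), (0.4, [374.8, 296.2]), (0.45, [373.1, 293.8]), (0.5, [371.2, 291.5]), (0.55, [369.0, 289.3])]
0.21 [380.9, 318.4] [(0.33, [379.1, 298.3]), (0.4, [377.2, 294.5]), (0.45, [375.5, 292.0]), (0.5, [373.6, 289.7]), (0.55, [371.4, 287.5])]
```

View pics/s10.png

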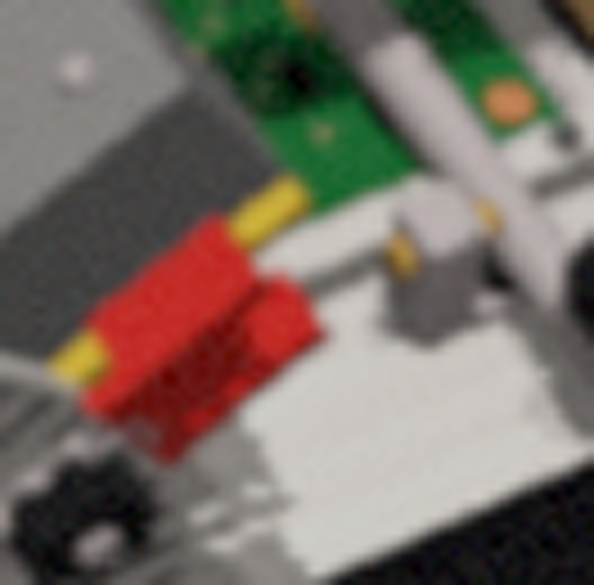

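View pics/s10w.png

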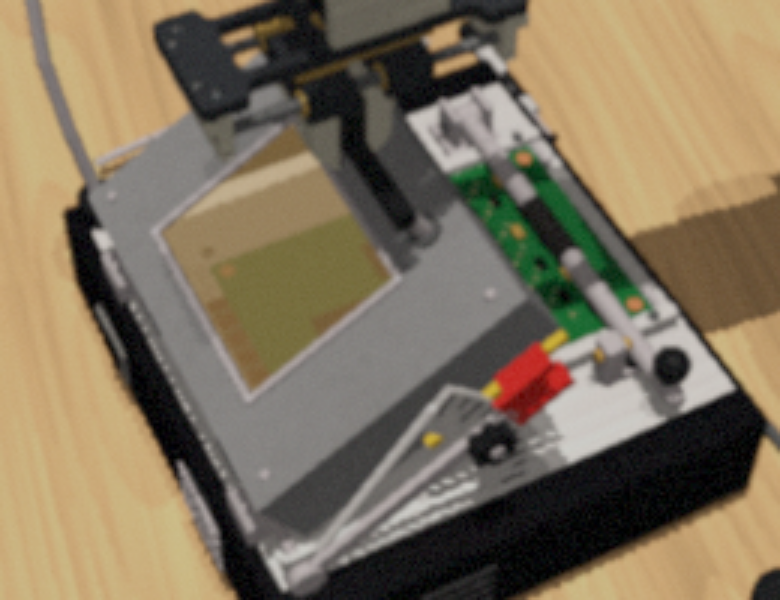

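The pointer is still in the gap, with its tip at (300,190) and its rear at (80,360). The board and keeper are untouched. I'll check the expected gap position numerically and confirm the hood is still.

```bash
python3 - <<'E'
from m import *
b=np.array([2,3.])
g=lambda R,t,y:((np.array(proj("scene",M(P,(.145-R*np.cos(t),y,.1+R*np.sin(t)))))+b-[335,270])*9).round().tolist()
for f in(.5,.53,.555,.58):
    print(f,"gap faces rear-right upper/lower",[[g(.157,f+s*h/172,.138) for h in(17,11,-11,-17)] for s in(1,)],"front-left",[g(.187,f+h/172,.153) for h in(17,11,-11,-17)])
a=cv2.imread("pics/s9o.png").astype(float);
n=[cv2.imread(f"pics/{x}.png").astype(float) for x in("s9o","s10o")]
m=np.mean(n,0).astype(np.uint8)[270:335,335:401];cv2.imwrite("pics/avg.png",cv2.resize(m,None,fx=9,fy=9,interpolation=cv2.INTER_LANCZOS4))
h=cv2.cvtColor(cv2.imread("pics/s10o.png"),cv2.COLOR_BGR2HSV)[270:335,335:401]
y=((h[...,0]>20)&(h[...,0]<34)&(h[...,1]>130)).astype(np.uint8);v,u=np.nonzero(y);print(sorted(zip(u*9+4,v*9+4))[:60])
E
```

```text
0.5 gap faces rear-right upper/lower [[[99.0, 338.0], [112.0, 346.0], [151.0, 382.0], [160.0, 394.0]]] front-left [[262.0, 293.0], [277.0, 304.0], [321.0, 348.0], [330.0, 362.0]]
0.53 gap faces rear-right upper/lower [[[87.0, 331.0], [101.0, 339.0], [143.0, 373.0], [152.0, 384.0]]] front-left [[249.0, 285.0], [264.0, 295.0], [312.0, 337.0], [322.0, 350.0]]
0.555 gap faces rear-right upper/lower [[[77.0, 325.0], [91.0, 333.0], [136.0, 366.0], [146.0, 376.0]]] front-left [[237.0, 278.0], [253.0, 287.0], [304.0, 328.0], [315.0, 341.0]]
0.58 gap faces rear-right upper/lower [[[66.0, 320.0], [81.0, 327.0], [128.0, 359.0], [139.0, 369.0]]] front-left [[225.0, 271.0], [242.0, 280.0], [295.0, 319.0], [307.0, 332.0]]
[(np.int64(58), np.int64(355)), (np.int64(58), np.int64(364)), (np.int64(67), np.int64(355)), (np.int64(67), np.int64(364)), (np.int64(67), np.int64(373)), (np.int64(76), np.int64(346)), (np.int64(76), np.int64(355)), (np.int64(76), np.int64(364)), (np.int64(76), np.int64(373)), (np.int64(85), np.int64(346)), (np.int64(85), np.int64(355)), (np.int64(85), np.int64(364)), (np.int64
[... 723 characters left out ...]
(np.int64(274), np.int64(193)), (np.int64(274), np.int64(202)), (np.int64(274), np.int64(211)), (np.int64(274), np.int64(220)), (np.int64(274), np.int64(229)), (np.int64(283), np.int64(184)), (np.int64(283), np.int64(193)), (np.int64(283), np.int64(202)), (np.int64(283), np.int64(211)), (np.int64(283), np.int64(220)), (np.int64(292), np.int64(4)), (np.int64(292), np.int64(184)), (np.int64(292), np.int64(193)), (np.int64(292), np.int64(202)), (np.int64(292), np.int64(211)), (np.int64(292), np.int64(220)), (np.int64(301), np.int64(13)), (np.int64(301), np.int64(193)), (np.int64(301), np.int64(202)), (np.int64(301), np.int64(211)), (np.int64(499), np.int64(121)), (np.int64(535), np.int64(103))]
```

```bash
python3 - <<'E'
from h import *
a=cv2.imread("pics/scene5o.png")
cv2.imwrite("pics/f5.png",cv2.resize(a[293:325,340:380],None,fx=18,fy=18,interpolation=cv2.INTER_LANCZOS4))
E
```

```text
(no output)
```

View pics/f5.png

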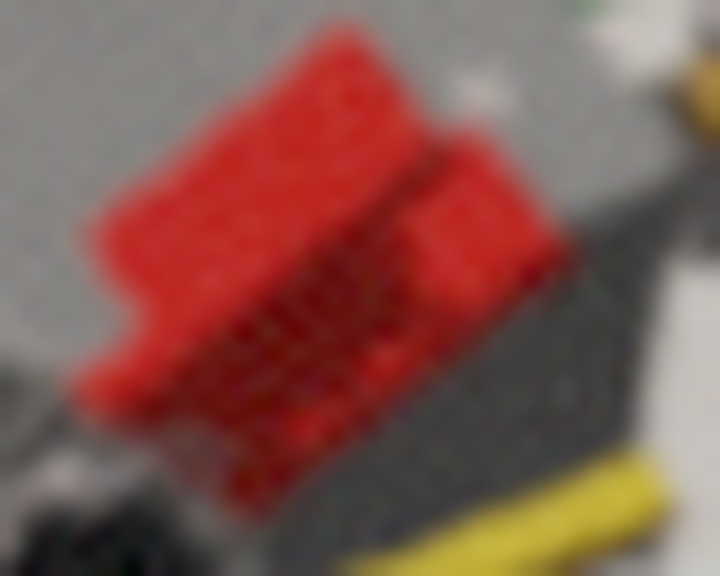

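```bash
python3 - <<'E'
from m import *
b=np.array([2,3.])
g=lambda R,t,y:np.array(proj("scene",M(P,(.145-R*np.cos(t),y,.1+R*np.sin(t)))))+b
for t in(.45,.5,.55,.6,.65):
    d=g(.2,t,.134)-g(.15,t,.134);e=g(.187,t,.146)-g(.157,t,.146);print(t,-d[1]/d[0],-e[1]/e[0],np.linalg.norm(e))
def fit(img,which):
    h=cv2.cvtColor(img,cv2.COLOR_BGR2HSV)
    m=((h[...,0]>19)&(h[...,0]<36)&(h[...,1]>110)&(h[...,2]>90)) if which=="y" else (((h[...,0]<8)|(h[...,0]>172))&(h[...,1]>130))
    m[:, :335]=0;m[:,385:]=0;m[:280]=0;m[325:]=0
    return m.astype(np.uint8)
for s in("s9o","s10o"):
    m=fit(cv2.imread(f"pics/{s}.png"),"y");v,u=np.nonzero(m)
    k=(u<380)&(v<320);pts=np.float32(np.c_[u,v][k])
    n,l,st,ce=cv2.connectedComponentsWithStats(m);print(s,[(st[i].tolist(),ce[i].round(1)) for i in range(1,n) if st[i,4]>5])
ims=[cv2.imread(f"pics/{s}.png") for s in("scene0","scene5o")]
m=fit(np.mean(ims,0).astype(np.uint8),"r");c=max(cv2.findContours(m,0,1)[0],key=cv2.contourArea)
print(cv2.approxPolyDP(c,1.2,True)[:,0].tolist())
E
```

```text
0.45 0.7213877371649958 0.7206104003865935 17.76564388580351
0.5 0.7598881548201188 0.7583856860395123 17.839092596783356
0.55 0.8007591599633461 0.7984640340187086 17.87730097892467
0.6 0.8444547108582114 0.8412863426360868 17.879048150108954
0.65 0.8915248568633743 0.8873862811265861 17.843282994164337
s9o [([362, 292, 9, 8, 41], array([366.2, 295.2])), ([343, 309, 4, 4, 13], array([344.4, 310.6]))]
s10o [([361, 290, 9, 7, 40], array([364.7, 292.9])), ([341, 307, 5, 6, 21], array([343.1, 309.6]))]
[[359, 295], [345, 306], [348, 310], [344, 315], [351, 316], [353, 318], [352, 320], [354, 321], [371, 307]]
```

Fork estimates are 0.54–0.57 and the hood is at 0.544. One small nudge towards the mean, then let it settle.

Emit:
apply_moves:
  increments:
    - {"grip": 0,"linear": [2,0,1.5],"turn": [0,0,0]}
    - {"grip": 0,"linear": [2,0,1.5],"turn": [0,0,0]}
    - {"grip": 0,"linear": [2,0,1.5],"turn": [0,0,0]}
    - {"grip": 0,"linear": [2,0,1.5],"turn": [0,0,0]}
    - {"grip": 0,"linear": [2,0,1.5],"turn": [0,0,0]}
    - {"grip": 0,"linear": [2,0,1.5],"turn": [0,0,0]}
    - {"grip": 0,"linear": [2,0,1.5],"turn": [0,0,0]}
    - {"grip": 0,"linear": [2,0,1.5],"turn": [0,0,0]}

```text
time: 11.95
tool_pos: [0.6374, 0.096, 0.2524]
tool_rot: [-3.139, 0.006, 0.163]
contact_force: [-8.5, 6.4, -1.2]
opening: 0.0132
```

```bash
python3 look.py 11 | head -2
```

```text
12.0 [0.63738084 0.09600263 0.25242142] [-3.13851367  0.00574533  0.16298912] [-8.90502751  5.70665501 -1.45646308] 0.012711837349045105
theta by TCP 0.5562429071286457 r 0.20003808493118602
```

View pics/s11.png

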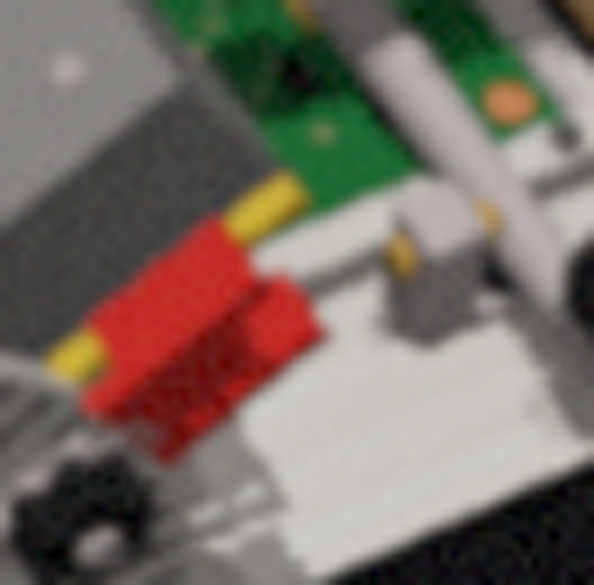

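The pointer runs parallel to the prongs and through the gap (tip at (298,188), rear at (78,358)). The hood is steady at about 0.556 rad, so I'll hand in.

```bash
python3 -c "
from cell import *
print(hand_in()); o=observe(); print(o['time'],o['contact_force'],o['opening'],o['tool_pos'])"
```

```text
the job is handed in; nothing more can be done
None
the job is handed in; nothing more can be done
```

I shut the keeper first, then lifted the hood to the index fork and handed in at about 12 s, still gripping the handle.

- **Keeper:** I pushed its knob down with closed fingertips until it hit the hard stop (23.5 N with the fingertips at z = 0.1426 m). Pictures taken afterwards show the bar level in its catch.
- **Hood:** I gripped the handle at 30 N and swung it up on its arc. In the last picture the pointer lies between the two red prongs and parallel to them. The fingers were closed on the handle (opening about 13 mm) with about 10 N of force on the tool.
- **Angle:** the hood stood at about 0.556 rad by the handle position. The fork came out at 0.54 to 0.57 rad from different image measurements, so the pointer should be within about 0.02 rad of the middle (0.065 allowed).
- **Surroundings:** the board, the fork and the things lying around looked unmoved in the pictures. I checked these only by eye.

**Checks that disagreed:**
- The scene camera read heights up to 8 mm low compared with the known dimensions. I took that offset out before working out the fork angle.
- The first triangulation of the fork, before that correction, gave 0.526 to 0.556 rad.
- The top view was blocked by the arm at the end, so the final pointer position was confirmed from the scene camera and the arm's own readings only.

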